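# Close up the carton row in a stock tray with its notched follower

## Task

Hold the release bar of the tray's sliding follower up and slide the follower along until it presses the three loose cartons, closed up into one row, home against the tray's high end wall with a light push of about 10 N; then let go so that the bar drops and catches in the nearest notch, easing the follower back by less than one notch if that is needed for the bar to drop in. Do not force or crush anything, leave the cartons standing, and leave everything else on the bench where it is.

Things in the scene. Friction and masses are not known exactly. Their poses are not given: they have to be found in the camera images.
- tray: Open plywood trough fixed to the bench, 380 mm long (its y axis), 124 mm wide (its x axis), turned differently each time. Origin: centre of its underside; z up. Floor 8 mm thick; side walls 12 mm thick, 40 mm high, 100 mm apart inside. The high end wall (80 mm high) stands at the +y end.
- end_wall (a point): Centre of the inner face of the tray's high end wall, at tray y = +178 mm, 44 mm above the bench.
- strip (a point): Middle of the notched steel strip on the tray's +x wall (a like one is on the other wall), at tooth-top height, 50.5 mm above the bench. Square teeth 10 mm high, 11 mm long, 9 mm notches between, pitch 20 mm. The strips are screwed on through slots: where the notches lie along y differs by up to 10 mm either way and is not told, so find them by eye or feel.
- follower (a joint): Position (m) of the aluminium follower: 0 at the open end, growing towards the high end wall (tray +y), up to 0.150. Face at tray y = value - 0.100, release bar at tray y = value - 0.129. Slides with about 2 N of friction when the bar is up. Reads 0.128 when its face touches the cartons (44 + 50 + 56 mm) closed up against the end wall. Starts at 0.015 to 0.070.
- face (a point): Centre of the follower's flat face plate (92 mm wide, 66 mm high, 45 mm above the bench), which pushes the cartons; it is sprung on rubber, gives 4 mm at 4 N per mm and is then hard. The follower reaches 29 mm ahead of the bar and 25 mm behind it; its deck is 74 mm above the bench (cheeks at its sides reach 80 mm).
- release (a joint): Height (m) of the release bar: 0 = tongues fully down in notches (caught), 0.010 = resting on tooth tops (not caught), over 0.0125 = clear of the teeth, upper stop 0.024. A spring pulls it down with 5 N at the bottom, 8 N at the top. At the start it rests on teeth or is down in a notch. Tongues are 5 mm long (4 mm of play in a notch); tongues and teeth take no more than 30 N.
- bar (a point): Centre of the release bar's steel crossbar, 124 mm long (tray x), 14 mm wide (along the slide), 14 mm high; fully down its centre is 113 mm above the bench, 32 mm free below it. Legs at its ends (56 mm either side) go down outside the follower to the strips. It can be pinched across its 14 mm from above, between guide rods 33 mm either side of its middle.
- carton_a_mid (a point): Centre of a loose plain cardboard carton, 44 mm long along the tray, 90 mm wide across it, 72 mm high, 0.1 to 0.2 kg; axes as the tray's, z up. The three stand in the tray in any order, a little askew with gaps between them. A carton crushes above 25 N.
- carton_b_mid (a point): Centre of a loose plain cardboard carton, 50 mm long along the tray, 90 mm wide across it, 64 mm high, 0.1 to 0.2 kg; axes as the tray's, z up. The three stand in the tray in any order, a little askew with gaps between them. A carton crushes above 25 N.
- carton_c_mid (a point): Centre of a loose plain cardboard carton, 56 mm long along the tray, 90 mm wide across it, 78 mm high, 0.1 to 0.2 kg; axes as the tray's, z up. The three stand in the tray in any order, a little askew with gaps between them. A carton crushes above 25 N.
- glue_mid (a point): Bystander, not to be disturbed: centre of a loose white glue bottle, 48 mm across, 130 mm high, beside the tray.
- tape_mid (a point): Bystander, not to be disturbed: centre of a loose roll of tape lying flat, 84 mm across, 44 mm high, beside the tray.
- cleat_mid (a point): Bystander, not to be disturbed: centre of a loose wooden offcut 38 x 110 x 38 mm beside the tray.
- jar_mid (a point): Bystander, not to be disturbed: centre of a loose glass jar 64 mm across, 80 mm high.
- cup_mid (a point): Bystander, not to be disturbed: centre of a loose white mug 80 mm across, 95 mm high.
- driver: Bystander, not to be disturbed: screwdriver lying on the bench beyond the tray (origin: on the bench under it, x along it).
- mallet: Bystander, not to be disturbed: hammer lying on the bench to the right of the tray (origin: on the bench under it, x along it).
Mind the look-alikes: they are no part of the job. What is shaped like the part that bears carton_b_mid but red is not meant. Leave any pink look-alike of the part that bears carton_a_mid alone.

How it is judged (in metres and radians):
On the way, in this order (a step that is already met when the one before it is completed fails the run):
1. the release bar is held up, clear of the teeth (value of joint release above 0.0125 m), for 0.2 s.
2. with the bar up, the row of cartons is closed up (follower within 5 mm of touching the closed row) and pressed home with at least 4 N (value of joint follower above 0.123 m and value of joint release above 0.0115 m and (contact force between follower and carton_a above 4 N or contact force between follower and carton_b above 4 N or contact force between follower and carton_c above 4 N)), for 0.1 s.
At the end, for the whole second after the job is handed in: The bar is down in a notch (release under 0.004), the follower within one notch of the closed row (between 0.1055 and 0.134; 0.128 = touching), and all three cartons stand upright (0.12 rad) and square (0.15 rad) on the tray floor between the face and the end wall (value of joint release below 0.004 m and value of joint follower between 0.1055 and 0.134 m and angle between each of carton_a_mid, carton_b_mid, carton_c_mid's own z axis and vertical below 0.12 rad and z of each of carton_a_mid, carton_b_mid, carton_c_mid in the frame of tray below 0.055 m and y of each of carton_a_mid, carton_b_mid, carton_c_mid in the frame of tray above 0.02 m and angle between the y axis of each of carton_a_mid, carton_b_mid, carton_c_mid and the y axis of tray, either way round below 0.15 rad).
It fails at once if a carton was crushed: the follower pushed on a carton with more than 25 N (contact force between follower and carton_a above 25 N or contact force between follower and carton_b above 25 N or contact force between follower and carton_c above 25 N).
It fails at once if the catch was forced: more than 30 N between the bar's tongues and the notched strips (contact force between release and strips above 30 N).
It fails at once if a bystander was moved by more than 30 mm (distance of any of glue_mid, tape_mid, cleat_mid, jar_mid, cup_mid, driver, mallet from where it was at the start of the episode above 0.03 m).
It also fails if it takes over 51 s, if anything falls off the work surface, if the arm or the gripper's body presses on something with over 40 N, if the wrist force passes 120 N, or if a joint passes its speed limit or range.

## Robot

A 6-joint arm with a two-finger parallel gripper is mounted at the origin on the work surface. World frame = base frame: x ahead of the robot, y to its left, z up, the work surface at z = 0. Lengths are in mm, angles in degrees, forces in N, time in s.
With the tool pointing down it reaches from about 350 to 850 mm from the base axis. Payload 8.1 kg.
Tool frame: the origin (TCP) lies on the centre line of the jaws, within the pads' length; the fingertips stand r.tip_extent ahead of it and the grasp point (between the pads) lies 8 mm behind it (r.tip_extent is the distance from the TCP to the fingertips, in mm); z points along the fingers, y is the direction in which the jaws open and shut (so a half turn about z gives the same grasp; the last joint's range is limited). The gripper opens to 85 mm and grips with 20 to 120 N. Pads are 22 mm wide; open, the fingers measure 114 mm over their backs; the gripper's body (76 mm by 85 mm) begins 54 mm behind the grasp point. The pads swing forward as they close: fully open they stand 13 mm farther back than shut.
Start: joints at [-75.023, 7.471, 85.268, -0, 87.261, -4.893], TCP at [203.954, -564.277, 242.292] pointing down, gripper open.
Joint ranges: [-169.43, 169.43], [-51.17, 129.36], [1.28, 143.12], [-76.62, 256.62], [0, 156.53], [-152.29, 152.29]. Speed limits (degrees/s): [136.94, 136.94, 159.86, 180, 180, 180].

## Interface

Orientations are given as [roll, pitch, yaw] about the fixed x, y, z axes, in that order (R = Rz(yaw) Ry(pitch) Rx(roll)).
In Python, from bench import sense, optics, hand_in, spotter, r gives the robot as it stands.
- The arm moves only by the tool apply_moves, never from a script. Its argument "series" is a list of rows, each a list of 3 entries, a list of its own where there are three numbers: the opening, from 0 (shut) to 1 (fully open), then the shift along the world's x, y, z in m, then the turn about the world's z in rad. In form: [[grip, [x, y, z], turn], ...]. A call has 1 to 5 rows; each row is the pose to reach, as a shift and turn from the pose measured when the call began; what a row does not reach only later rows make up. A row lasts 1/8 s, in which the tool goes at most 62.5 mm and 10.7 degrees, less where a joint would pass 70% of its speed; a pose out of reach is approached as far as the arm can. A call with a gripper value outside its range is refused whole. The fingers move at their own pace and stop on an object; "grip_force" is the grip in N (left out, the last holds). Time passes only in rows, so rows that repeat a pose let the fingers close. It gives the time, the measured TCP pose, the force and the opening at its end, in the units of the state.
- sense(): the state, without advancing time (a new reading comes with each control period).
- optics.snapshot(name): name is "scene" or "top" or "wrist"; returns a dict with "color" (400x640x3 uint8, blue, green, red), "intrinsics" (3x3 intrinsics, pixels), "rvec" (rotation vector, rad) and "tvec" (3), from world to camera coordinates, as OpenCV has them. Camera axes: x right, y down, z forward; pixel columns grow to the right and rows downward; lengths in mm; the calibration is good to about 2 mm. A picture is of the moment at which its call begins. There is no depth.
- hand_in(): hands the job in, once; it reports no verdict.
Trained networks look in a picture, given as the dict that the camera call returned (one of the last four; its "shot" number tells which), for a name from the list of things; names that differ only in an ending like _2 or _b are one class to them, and where a whole thing is asked for, a point or a joint stands for the part that bears it (a point fixed in the world has none). Each returns a list of dicts, best first, with "p" (0 to 1); they miss things now and then, are a little off and sometimes report something else, mostly with a low value. They report only what shows in the picture. A call takes as long as a camera call. They do not tell look-alikes from the thing itself.
- spotter.search_frame(picture, query): "xyz" ([x, y, z] in mm, in the coordinates of the camera as it stood for that picture, good to about 4 mm: the middle of the surface that is visible of it).
- spotter.masks_of(picture, query): "mask" (400x640 bool, what is visible of it).
The state is a dict: "time": time; "joint_pos": joint angles; "qd": joint speeds; "joint_efforts": joint torques, N m; "tool_pos": TCP position; "tcp_rot": TCP orientation; "ft_force": force on the tool from outside, world axes, zero at the start; "wrist_torque": the same for the moment, N m; "finger_gap": finger opening in mm.
Only numpy, scipy, OpenCV 4.12 (cv2) and the standard library are available. Lean on these libraries where they do the work, as an engineer would, in place of code of your own. Each camera call takes 0.05 s, during which the arm holds its last target.

## Working session

There is one attempt and no reset: what is moved stays moved. The work goes in short steps, Python scripts to look and compute and a tool call to move; the robot and the scene stay as the last step left them, time stands still between calls to the robot, and variables do not carry over. Pictures are saved under pics/ and viewed, and the job is handed in when it is done.

Besides the shell and the picture viewer there is one more tool, called after ">>>" in YAML: its name, and indented under it one key for each argument. apply_moves: Moves the arm, as the interface text tells. Its arguments: {"type":"object","properties":{"series":{"type":"array"},"grip_force":{"type":"number"}},"required":["series"]}

```bash
ls; mkdir -p pics; cat > h.py <<'E'
import numpy as np, cv2
from bench import sense, optics, hand_in, spotter, r
def snap(n,f=None):
    p=optics.snapshot(n)
    if f: cv2.imwrite('pics/'+f,p['color'])
    return p
def towrld(p,c):
    R=cv2.Rodrigues(np.array(p['rvec'],float))[0]
    return R.T@(np.array(c,float)-np.array(p['tvec'],float).ravel())
def proj(p,X):
    return cv2.projectPoints(np.array(X,float).reshape(-1,3),np.array(p['rvec'],float),np.array(p['tvec'],float),np.array(p['intrinsics'],float),None)[0].reshape(-1,2)
def ray(p,uv,z):
    R=cv2.Rodrigues(np.array(p['rvec'],float))[0]
    d=R.T@(np.linalg.inv(p['intrinsics'])@np.array([uv[0],uv[1],1.]))
    C=-R.T@np.array(p['tvec'],float).ravel()
    return C+d*(z-C[2])/d[2]
E
python3 - <<'E'
from h import *
s=sense(); print(s, r.tip_extent)
for n in ['scene','top','wrist']:
    p=snap(n,n+'0.png')
    print(n,towrld(p,[0,0,0]).round())
    if n=='wrist': continue
    for q in ['tray','end_wall','strip','face','bar','carton_a_mid','glue_mid','tape_mid','cleat_mid','jar_mid','cup_mid','driver','mallet']:
        try:
            print(q,[(round(d['p'],2),towrld(p,d['xyz']).round().tolist(),proj(p,towrld(p,d['xyz'])).round().tolist()) for d in spotter.search_frame(p,q)][:5])
        except Exception as e: print(q,e)
E
```

```text
pics
{'time': 0.0, 'joint_pos': array([-7.50220529e+01,  7.51497770e+00,  8.53307588e+01, -4.62346219e-04,
        8.72608137e+01, -4.89394683e+00]), 'qd': array([ 0.09716479,  0.03935335, -0.02492227, -0.00357453, -0.05744043,
       -0.09454608]), 'joint_efforts': array([ 3.08607901e-03, -5.69391203e+01, -5.00546837e+01,  2.00351797e-04,
        1.45868235e-02, -6.99373743e-06]), 'tool_pos': array([ 203.82162455, -563.75030413,  241.23158802]), 'tcp_rot': array([-1.79893799e+02, -8.62987198e-03,  1.98719084e+01]), 'ft_force': array([0.40161737, 0.75590808, 0.38499837]), 'wrist_torque': array([0.02176234, 0.03491376, 0.04269009]), 'finger_gap': 85.39059165031867} 11.0
scene [1080.  550. 1184.]
tray [(0.87, [550.0, 41.0, 39.0], [[339.0, 204.0]]), (0.35, [644.0, 215.0, 78.0], [[357.0, 252.0]])]
end_wall [(0.92, [548.0, 33.0, 41.0], [[338.0, 202.0]])]
strip [(0.61, [651.0, 15.0, 37.0], [[311.0, 217.0]]), (0.59, [547.0, 37.0, 41.0], [[339.0, 203.0]])]
face [(0.95, [522.0, 16.0, 75.0], [[340.0, 189.0]])]
bar [(0.8, [529.0, 13.0, 131.0], [[339.0, 179.0]])]
carton_a_mid [(0.92, [526.0, 243
[... 796 characters left out ...]
[[325.0, 228.0]])]
bar [(0.53, [523.0, 14.0, 125.0], [[327.0, 226.0]])]
carton_a_mid [(0.97, [543.0, 403.0, 70.0], [[191.0, 220.0]]), (0.8, [514.0, 229.0, 78.0], [[251.0, 230.0]])]
glue_mid [(0.69, [627.0, 201.0, 90.0], [[261.0, 190.0]])]
tape_mid [(0.92, [653.0, 15.0, 41.0], [[326.0, 183.0]]), (0.74, [864.0, 8.0, 19.0], [[328.0, 115.0]])]
cleat_mid [(0.58, [416.0, 153.0, 36.0], [[279.0, 264.0]])]
jar_mid [(0.93, [619.0, -311.0, 81.0], [[440.0, 193.0]])]
cup_mid [(0.78, [364.0, 510.0, 47.0], [[155.0, 283.0]])]
driver [(0.55, [866.0, 7.0, 20.0], [[328.0, 114.0]]), (0.39, [519.0, 109.0, 68.0], [[293.0, 228.0]])]
mallet [(0.97, [494.0, -403.0, 25.0], [[467.0, 237.0]])]
wrist [ 283. -535.  374.]
```

View pics/scene0.png

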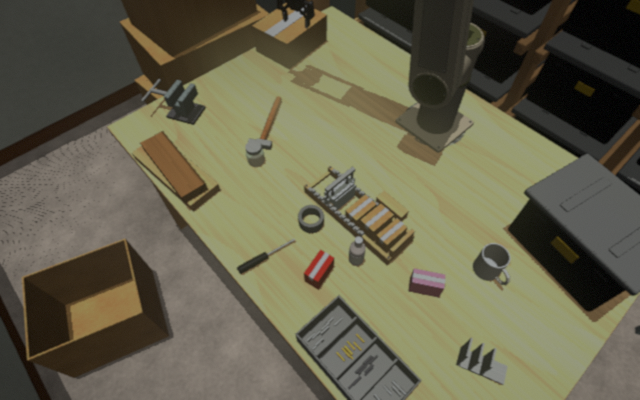

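View pics/top0.png

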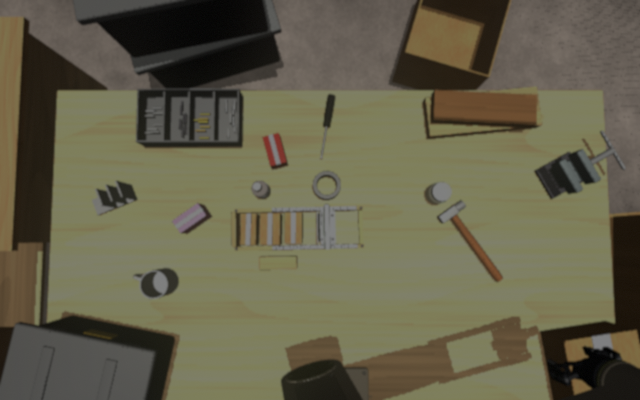

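```bash
python3 - <<'E'
import cv2
a=cv2.imread('pics/top0.png')[170:290,220:420]
cv2.imwrite('pics/top0c.png',cv2.resize(a,None,fx=4,fy=4,interpolation=2))
a=cv2.imread('pics/scene0.png')[130:280,260:460]
cv2.imwrite('pics/scene0c.png',cv2.resize(a,None,fx=4,fy=4,interpolation=2))
E
```

```text
(no output)
```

View pics/top0c.png

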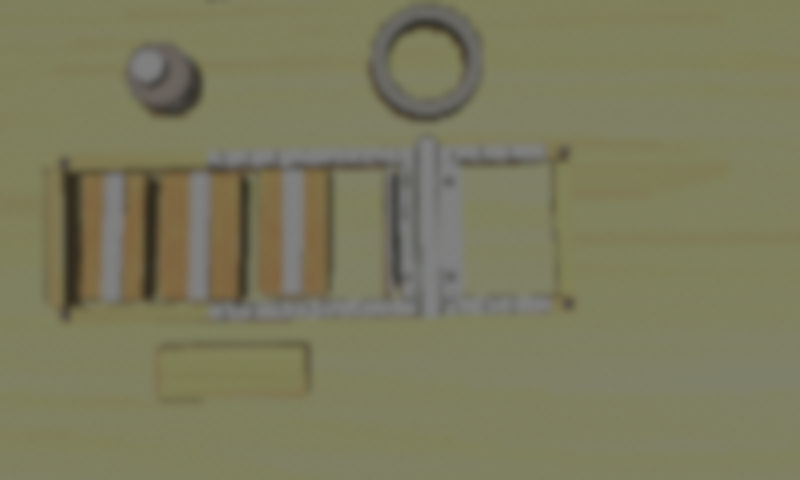

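View pics/scene0c.png

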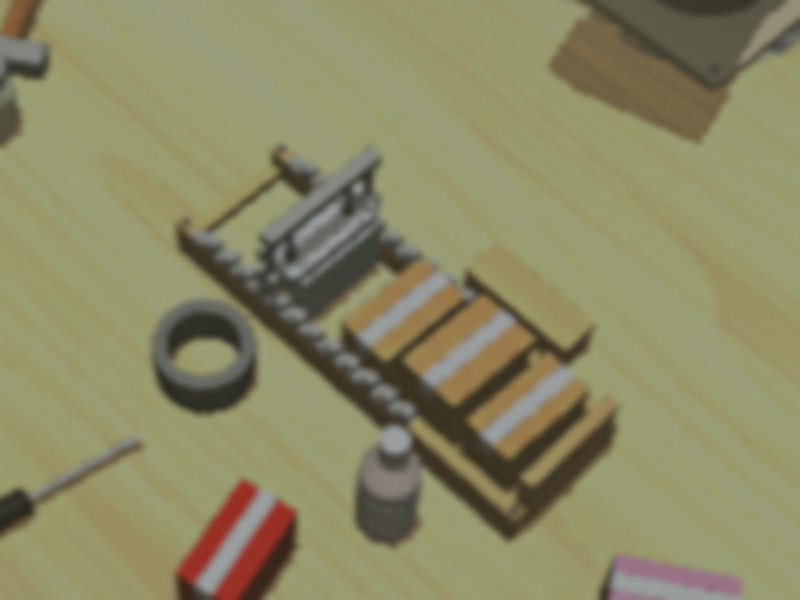

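The top view shows the follower's bar at about (327,227). The three tan cartons are in the tray at about (247,229), (270,229) and (292,229), with the end wall at the left. The red (274,150) and pink (191,220) look-alikes lie outside the tray, so I'll leave them alone. Next I'll bring the wrist camera over the bar.

>>> apply_moves:
  series:
    - [0.6,[0.03,0.06,0.03],-0.07]
    - [0.6,[0.06,0.12,0.06],-0.14]
    - [0.6,[0.09,0.17,0.06],-0.21]
    - [0.6,[0.12,0.22,0.06],-0.28]
    - [0.6,[0.15,0.27,0.06],-0.34]

```text
time: 2.08
tool_pos: [350.6, -299.4, 302.8]
tcp_rot: [179.9, -0.1, 0.2]
ft_force: [1.2, 0.2, 0.2]
finger_gap: 51.2
```

>>> apply_moves:
  series:
    - [0.6,[0.03,0.06,0],0]
    - [0.6,[0.06,0.12,0],0]
    - [0.6,[0.09,0.17,0],0]
    - [0.6,[0.12,0.22,0],0]
    - [0.6,[0.14,0.27,0],0]

```text
time: 2.7
tool_pos: [491.5, -27.3, 303.0]
tcp_rot: [179.9, -0.1, 0.3]
ft_force: [0.9, -0.2, 0.1]
finger_gap: 50.9
```

```bash
python3 - <<'E'
from h import *
s=sense(); print(s['time'],s['tool_pos'],s['tcp_rot'],s['finger_gap'])
p=snap('wrist','w1.png'); print(towrld(p,[0,0,0]))
for q in ['bar','face']:
    print(q,[(round(d['p'],2),towrld(p,d['xyz']).round().tolist(),proj(p,towrld(p,d['xyz'])).round().tolist()) for d in spotter.search_frame(p,q)][:5])
E
```

```text
2.7 [491.5029195  -27.32181638 302.9813282 ] [ 1.79935665e+02 -1.05511259e-01  2.63617915e-01] 50.88386004096133
[575.69143278 -26.55656379 434.92306868]
bar [(0.66, [528.0, 16.0, 131.0], [[271.0, 133.0]])]
face [(0.9, [527.0, 9.0, 78.0], [[285.0, 125.0]])]
```

View pics/w1.png

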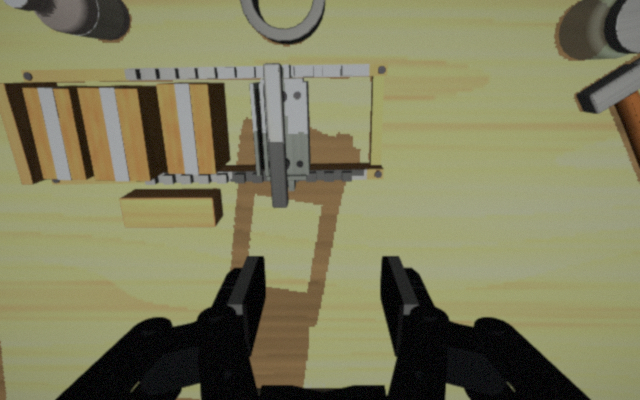

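The wrist view shows the bar running from (273,66) to (279,205), the strips at rows 72 and 177, and the tray's open-end corners at (381,70) and (378,173). I'll take a second, lower view from another place.

>>> apply_moves:
  series:
    - [0.6,[-0.02,0.02,-0.02],0]
    - [0.6,[-0.05,0.05,-0.04],0]
    - [0.6,[-0.07,0.06,-0.06],0]
    - [0.6,[-0.07,0.06,-0.06],0]

```text
time: 3.35
tool_pos: [419.4, 32.8, 241.2]
tcp_rot: [179.9, 0.1, 0.5]
ft_force: [0.5, -0.7, -0.0]
finger_gap: 51.1
```

```bash
python3 - <<'E'
from h import *
import pickle
s=sense(); print(s['time'],s['tool_pos'],s['tcp_rot'],s['finger_gap'])
p=snap('wrist','w2.png'); print(towrld(p,[0,0,0]))
pickle.dump(p,open('w2.pkl','wb'))
a=p['color'][0:300,120:520]
cv2.imwrite('pics/w2c.png',cv2.resize(p['color'],(800,500),interpolation=2))
for q in ['bar','face']:
    print(q,[(round(d['p'],2),towrld(p,d['xyz']).round().tolist(),proj(p,towrld(p,d['xyz'])).round().tolist()) for d in spotter.search_frame(p,q)][:5])
E
```

```text
3.35 [419.40900633  32.75597549 241.23545879] [1.79949812e+02 9.39630892e-02 5.17303418e-01] 51.13648608543813
[504.06097109  33.83943302 372.8979534 ]
bar [(0.82, [507.0, 14.0, 130.0], [[353.0, 67.0]])]
face [(0.96, [513.0, 16.0, 80.0], [[346.0, 60.0]])]
```

View pics/w2c.png

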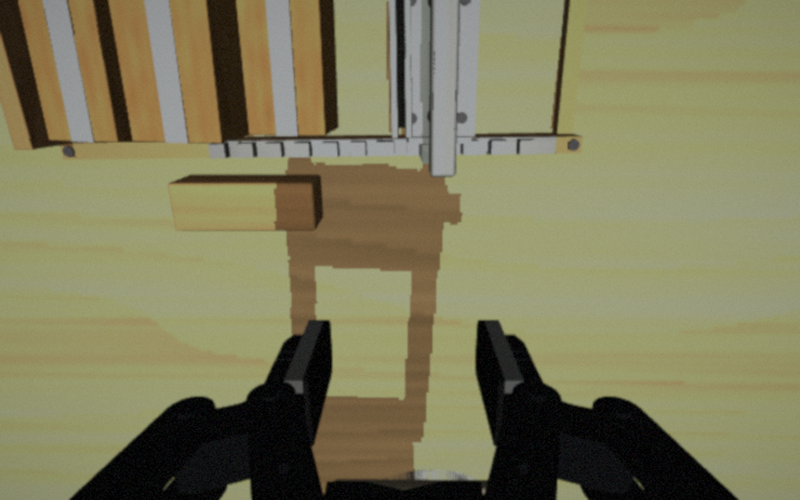

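>>> apply_moves:
  series:
    - [0.6,[0.03,0.01,0.02],0]
    - [0.6,[0.06,0.02,0.03],0]
    - [0.6,[0.07,0.02,0.03],0]
    - [0.6,[0.07,0.02,0.03],0]

```text
time: 4.0
tool_pos: [492.6, 51.5, 273.7]
tcp_rot: [179.9, -0.1, 0.4]
ft_force: [-0.4, 0.5, 0.6]
finger_gap: 51.3
```

```bash
python3 - <<'E'
from h import *
import pickle
s=sense(); print(s['time'],s['tool_pos'],s['tcp_rot'],s['finger_gap'])
p=snap('wrist','w3.png'); print(towrld(p,[0,0,0]))
pickle.dump(p,open('w3.pkl','wb'))
print(p['intrinsics'])
a=p['color'][20:220,0:640]
cv2.imwrite('pics/w3a.png',cv2.resize(p['color'][30:230,:320],(800,500),interpolation=2))
cv2.imwrite('pics/w3b.png',cv2.resize(p['color'][30:230,240:560],(800,500),interpolation=2))
E
```

```text
4.0 [492.56231259  51.48024478 273.70286674] [ 1.79921006e+02 -1.20122367e-01  4.17743506e-01] 51.32268391311838
[576.7112529   52.46241043 405.65581935]
[[358.8404467    0.         322.56632208]
 [  0.         358.8404467  196.38776775]
 [  0.           0.           1.        ]]
```

View pics/w3a.png

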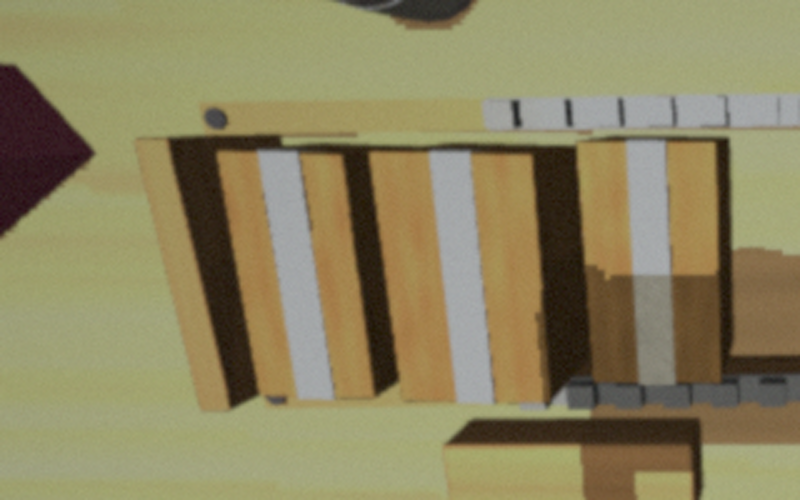

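View pics/w3b.png

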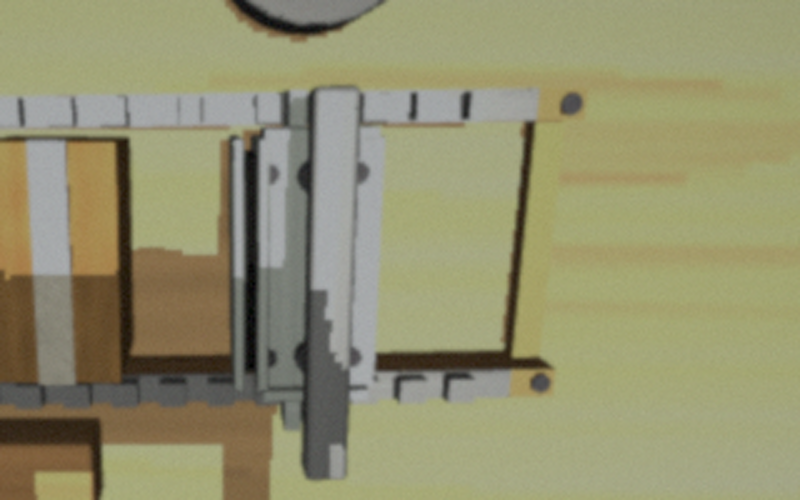

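```bash
python3 - <<'E'
from h import *
import pickle
from scipy.optimize import least_squares
p=pickle.load(open('w3.pkl','rb')); 
b=lambda u,v:(240+u/2.5,30+v/2.5)
a=lambda u,v:(u/2.5,30+v/2.5)
S=[ray(p,q,48) for q in (b(571,103),b(540,383),a(215,118),a(276,399))]
for x in S: print(x.round(1))
for z in (120,125,130):
    P=[ray(p,b(*q),z) for q in [(312,87),(358,88),(346,478),(303,477)]]
    print(z,[x.round(1).tolist() for x in P], np.linalg.norm(P[0]-P[3]),np.linalg.norm(P[1]-P[2]),np.linalg.norm(P[0]-P[1]))
R=cv2.Rodrigues(p['rvec'])[0]; print(R.round(3))
# end wall inner top edge z80
for q in [(168,138),(232,408)]: print('wall inner',ray(p,a(*q),80).round(1))
for q in [(136,140),(200,410)]: print('wall outer',ray(p,a(*q),80).round(1))
# notches +x strip: teeth in w3a/w3b dark lines
print('face/plate top', ray(p,b(232,140),78).round(1),ray(p,b(236,388),78).round(1))
E
```

```text
[579.2 -85.6  48. ]
[469.1 -88.   48. ]
[571.5 275.2  48. ]
[460.  272.8  48. ]
120 [[582.7, 20.3, 120.0], [582.5, 6.5, 120.0], [456.2, 2.9, 120.0], [456.4, 17.8, 120.0]] 126.31242514211725 126.43817725301953 13.780953502233217
125 [[582.6, 20.9, 125.0], [582.4, 7.3, 125.0], [458.3, 3.8, 125.0], [458.6, 18.4, 125.0]] 124.10150527656363 124.22505627510645 13.539737455355192
130 [[582.5, 21.4, 130.0], [582.3, 8.1, 130.0], [460.4, 4.6, 130.0], [460.7, 19.0, 130.0]] 121.89058541101006 122.01193529719345 13.298521408477166
[[ 0.007 -1.     0.002]
 [-0.946 -0.006  0.325]
 [-0.325 -0.004 -0.946]]
wall inner [565.3 272.9  80. ]
wall inner [466.7 270.6  80. ]
wall outer [564.5 284.1  80. ]
wall outer [465.8 282.9  80. ]
face/plate top [566.1  42.8  78. ] [475.4  39.8  78. ]
```

```bash
python3 - <<'E'
from h import *
import pickle
p=pickle.load(open('w2.pkl','rb')); q=pickle.load(open('w3.pkl','rb'))
cv2.imwrite('pics/w2d.png',cv2.resize(p['color'][90:160,310:410],(800,560),interpolation=2))
for z in (110,115,120,125,130,135):
    print(z,[ray(p,(u*.8,174*.8),z).round(1).tolist() for u in (430,456)])
E
```

```text
110 [[457.2, 17.3, 110.0], [457.4, 2.0, 110.0]]
115 [[458.1, 17.6, 115.0], [458.2, 2.6, 115.0]]
120 [[459.0, 17.9, 120.0], [459.1, 3.2, 120.0]]
125 [[459.9, 18.2, 125.0], [460.0, 3.8, 125.0]]
130 [[460.8, 18.5, 130.0], [460.9, 4.4, 130.0]]
135 [[461.7, 18.8, 135.0], [461.8, 5.0, 135.0]]
```

View pics/w2d.png

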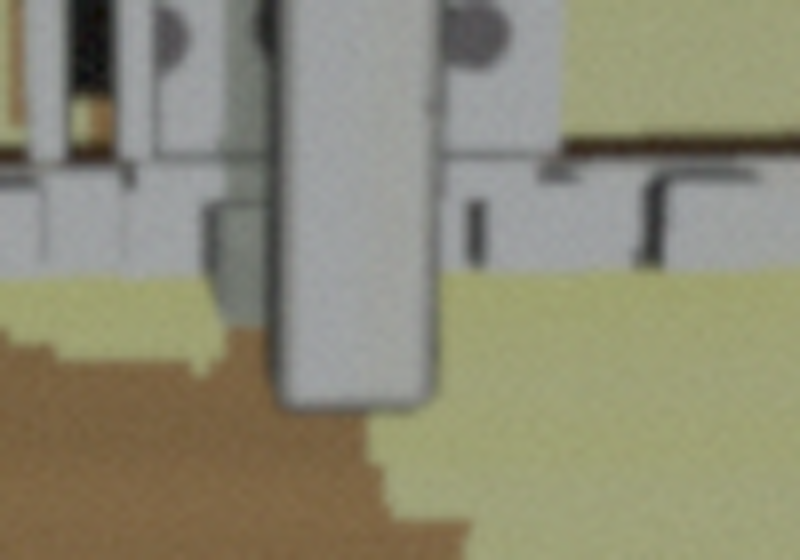

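Bar top comes out at z≈130 from both views, so it's resting on the teeth, centred at about (521.8, 13.3). The tray is yawed about 1.3°, its centre is at (520.1, 93.8) and the follower reads about 0.048. Next: go down over the bar.

>>> apply_moves:
  series:
    - [0.6,[0.015,-0.02,-0.03],0.016]
    - [0.6,[0.029,-0.038,-0.06],0.016]
    - [0.6,[0.029,-0.038,-0.1],0.016]
    - [0.6,[0.029,-0.038,-0.12],0.016]
    - [0.6,[0.029,-0.038,-0.12],0.016]
  grip_force: 40

```text
time: 4.68
tool_pos: [518.6, 13.2, 151.3]
tcp_rot: [179.9, 0.2, 1.3]
ft_force: [-0.3, 0.2, 0.6]
finger_gap: 51.3
```

```bash
python3 - <<'E'
from h import *
s=sense(); print(s['time'],s['tool_pos'],s['tcp_rot'],s['finger_gap'],s['ft_force'])
p=snap('wrist')
cv2.imwrite('pics/w4.png',cv2.resize(p['color'],(800,500),interpolation=2))
E
```

```text
4.675 [518.57148844  13.24603741 151.28092085] [179.94538675   0.18033011   1.30073549] 51.29557842128709 [-0.34446253  0.16562713  0.55451484]
```

View pics/w4.png

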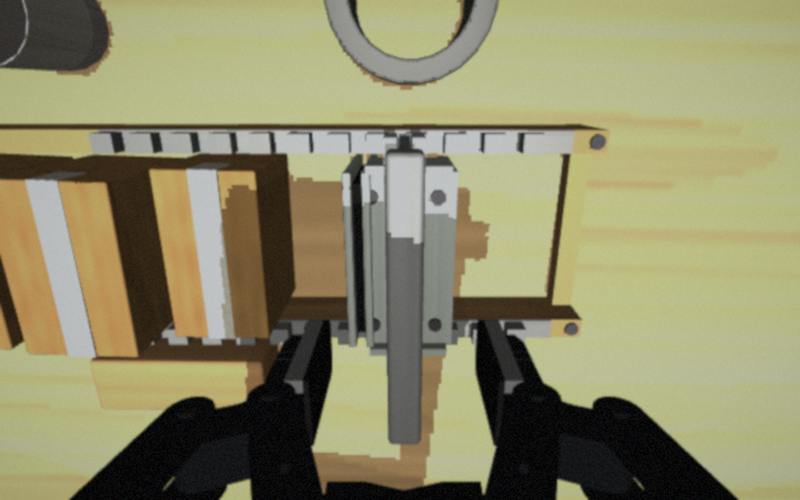

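The jaws straddle the bar, whose top face runs from (405,150) to (404,442). I'll check that projection against the model before descending.

```bash
python3 - <<'E'
from h import *
p=snap('wrist')
print(proj(p,[[521.8,13.3,130],[460,11.8,130],[583,14.7,130],[518.6,13.2,140.3],[518.6,-12.5,140.3],[518.6,38.5,140.3]])*1.25)
E
```

```text
[[403.55760942 316.07616949]
 [403.81240439 444.06301959]
 [403.48894003 156.04493934]
 [403.71001315 337.22480878]
 [473.60794656 338.51767302]
 [334.70487867 335.94845815]]
```

>>> apply_moves:
  series:
    - [0.6,[0.003,0,-0.015],0]
    - [0.6,[0.003,0,-0.03],0]
    - [0.6,[0.003,0,-0.036],0]
    - [0.3,[0.003,0,-0.036],0]
    - [0.3,[0.003,0,-0.036],0]

```text
time: 5.4
tool_pos: [524.0, 13.3, 118.6]
tcp_rot: [179.9, -0.1, 1.3]
ft_force: [0.9, -0.5, -0.0]
finger_gap: 25.7
```

>>> apply_moves:
  series:
    - [0.0,[0,0,0],0]
    - [0.0,[0,0,0],0]
    - [0.0,[0,0,0],0]
    - [0.0,[0,0,0],0]
    - [0.0,[0,0,0],0]

```text
time: 6.02
tool_pos: [524.3, 13.3, 119.0]
tcp_rot: [179.9, -0.2, 1.3]
ft_force: [-0.1, -0.1, 3.9]
finger_gap: 13.1
```

```bash
python3 - <<'E'
from h import *
s=sense(); print(s['time'],s['tool_pos'],s['tcp_rot'],s['finger_gap'],s['ft_force'])
p=snap('wrist')
cv2.imwrite('pics/w5.png',cv2.resize(p['color'],(800,500),interpolation=2))
E
```

```text
6.025 [524.34725117  13.27893612 118.98610368] [179.91004875  -0.18532478   1.31737183] 13.141243053258506 [-0.12400051 -0.1052429   3.92302448]
```

View pics/w5.png

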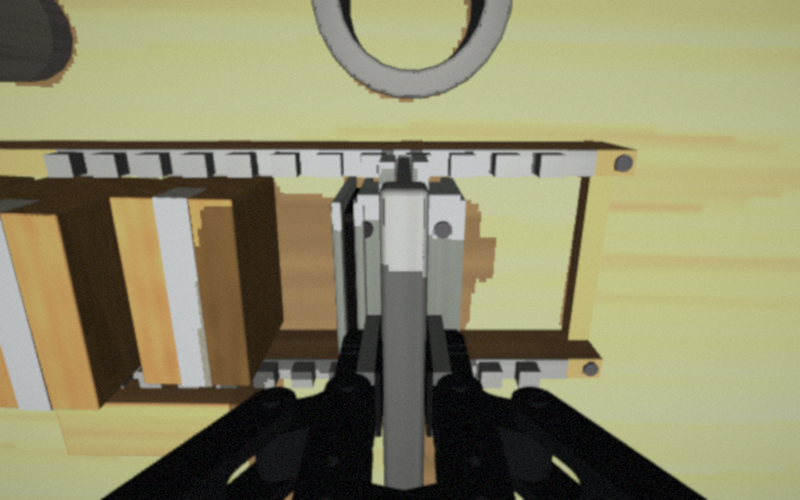

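The bar is gripped, with a gap of 13.1 mm. Now I'll lift it about 8 mm, so the bar sits near 18 mm.

>>> apply_moves:
  series:
    - [0.0,[0,0,0.004],0]
    - [0.0,[0,0,0.008],0]
    - [0.0,[0,0,0.008],0]
    - [0.0,[0,0,0.008],0]
    - [0.0,[0,0,0.008],0]

```text
time: 6.7
tool_pos: [524.2, 13.3, 126.3]
tcp_rot: [179.9, -0.2, 1.3]
ft_force: [5.1, 0.4, -7.0]
finger_gap: 13.4
```

```bash
python3 - <<'E'
from h import *
s=sense(); print(s['time'],s['tool_pos'],s['tcp_rot'],s['finger_gap'],s['ft_force'])
p=snap('wrist')
cv2.imwrite('pics/w6.png',cv2.resize(p['color'],(800,500),interpolation=2))
E
```

```text
6.7 [524.15960476  13.31106015 126.27475055] [ 1.79916083e+02 -1.57998544e-01  1.31984203e+00] 13.369514725476225 [ 5.0847217   0.36965019 -7.0277595 ]
```

View pics/w6.png

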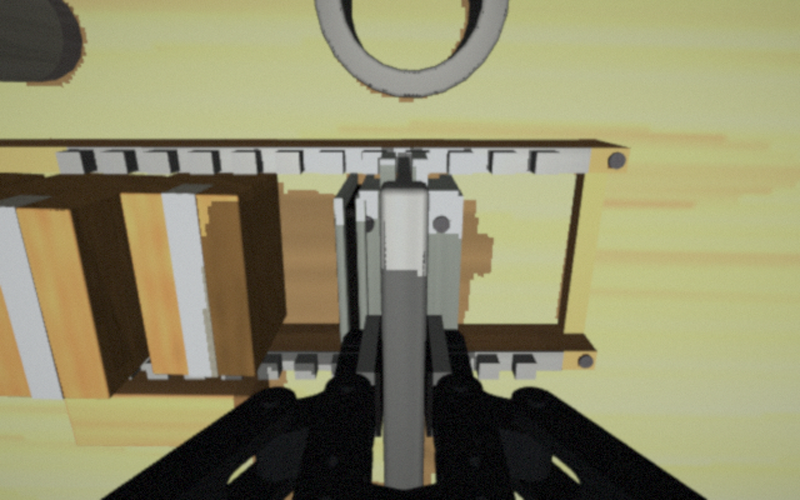

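The z force is −7 N, which puts the bar at about 16 mm, clear of the teeth. Now I'll slide along tray +y.

>>> apply_moves:
  series:
    - [0.0,[0.0008,0.005,0.001],0]
    - [0.0,[0.0006,0.011,0.001],0]
    - [0.0,[0.0005,0.017,0.001],0]
    - [0.0,[0.0004,0.023,0.001],0]
    - [0.0,[0.0003,0.028,0.001],0]

```text
time: 7.38
tool_pos: [523.7, 41.8, 126.8]
tcp_rot: [179.9, -0.1, 1.3]
ft_force: [-2.9, -2.4, -8.6]
finger_gap: 13.0
```

```bash
python3 - <<'E'
from h import *
s=sense(); print(s['time'],s['tool_pos'],s['tcp_rot'],s['finger_gap'],s['ft_force'])
p=snap('wrist')
cv2.imwrite('pics/w7.png',cv2.resize(p['color'],(800,500),interpolation=2))
E
```

```text
7.375 [523.7351257   41.79037483 126.83933665] [ 1.79916790e+02 -6.43420257e-02  1.33297752e+00] 13.038805728447361 [-2.94485598 -2.42523789 -8.63081505]
```

View pics/w7.png

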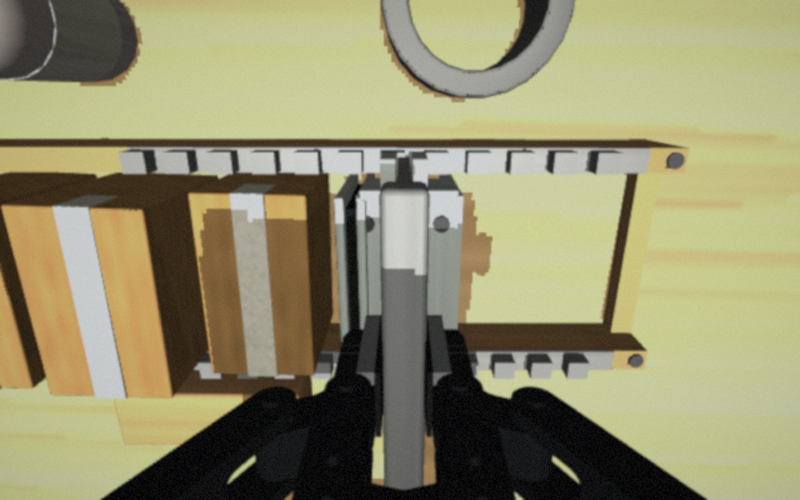

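The follower slides freely at about 2.4 N and is at roughly 0.077. The face is close to the first carton, so I'll continue.

>>> apply_moves:
  series:
    - [0.0,[-0.0005,0.005,0],0]
    - [0.0,[-0.0006,0.011,0],0]
    - [0.0,[-0.0007,0.017,0],0]
    - [0.0,[-0.0008,0.023,0],0]
    - [0.0,[-0.0009,0.028,0],0]

```text
time: 8.05
tool_pos: [523.0, 70.6, 127.0]
tcp_rot: [179.9, -0.1, 1.3]
ft_force: [1.3, -5.9, -7.6]
finger_gap: 12.9
```

```bash
python3 - <<'E'
from h import *
s=sense(); print(s['time'],s['tool_pos'],s['tcp_rot'],s['finger_gap'],s['ft_force'])
p=snap('wrist')
cv2.imwrite('pics/w8.png',cv2.resize(p['color'],(800,500),interpolation=2))
E
```

```text
8.05 [523.02111567  70.63690609 127.00395814] [ 1.79932934e+02 -9.23465755e-02  1.34685749e+00] 12.913419043109464 [ 1.30772892 -5.87554002 -7.63983462]
```

View pics/w8.png

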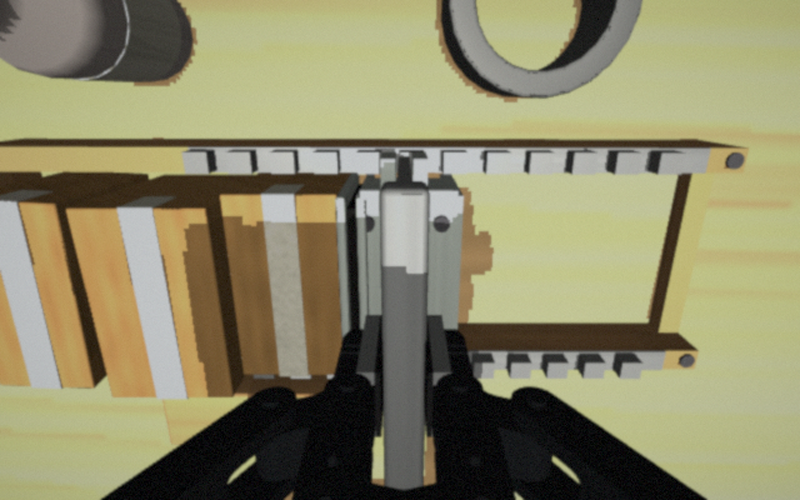

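The face now touches the first carton and is pushing it along. I'll go slower from here.

>>> apply_moves:
  series:
    - [0.0,[0,0.003,0],0]
    - [0.0,[0,0.006,0],0]
    - [0.0,[0,0.009,0],0]
    - [0.0,[-0.0003,0.011,0],0]
    - [0.0,[-0.0003,0.011,0],0]

```text
time: 8.72
tool_pos: [522.8, 82.5, 127.0]
tcp_rot: [180.0, -0.1, 1.4]
ft_force: [1.6, -2.4, -8.4]
finger_gap: 13.0
```

```bash
python3 - <<'E'
from h import *
s=sense(); print(s['time'],s['tool_pos'],s['tcp_rot'],s['finger_gap'],s['ft_force'])
p=snap('wrist')
cv2.imwrite('pics/w9.png',cv2.resize(p['color'],(800,500),interpolation=2))
E
```

```text
8.725 [522.77611186  82.46630306 127.04500899] [ 1.79984374e+02 -1.09176174e-01  1.36384891e+00] 12.952127241946336 [ 1.58649226 -2.39474605 -8.38768304]
```

View pics/w9.png

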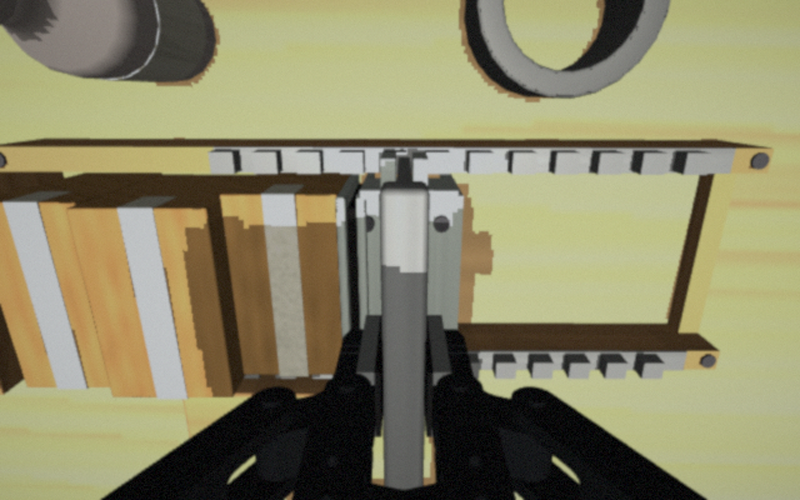

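The row has closed up, with the second and third cartons in contact, and the follower is at about 0.118. I'll continue with small steps.

>>> apply_moves:
  series:
    - [0.0,[0,0.002,0],0]
    - [0.0,[0,0.004,0],0]
    - [0.0,[0,0.006,0],0]
    - [0.0,[-0.0002,0.0075,0],0]
    - [0.0,[-0.0002,0.008,0],0]

```text
time: 9.4
tool_pos: [522.6, 90.6, 127.0]
tcp_rot: [180.0, -0.1, 1.4]
ft_force: [1.9, -4.4, -8.5]
finger_gap: 12.9
```

```bash
python3 - <<'E'
from h import *
s=sense(); print(s['time'],s['tool_pos'],s['tcp_rot'],s['finger_gap'],s['ft_force'])
p=snap('wrist')
cv2.imwrite('pics/w10.png',cv2.resize(p['color'],(800,500),interpolation=2))
E
```

```text
9.4 [522.60052751  90.60228883 127.02566958] [ 1.79989904e+02 -1.12881662e-01  1.37099747e+00] 12.931518496638661 [ 1.87629077 -4.3868459  -8.47065669]
```

View pics/w10.png

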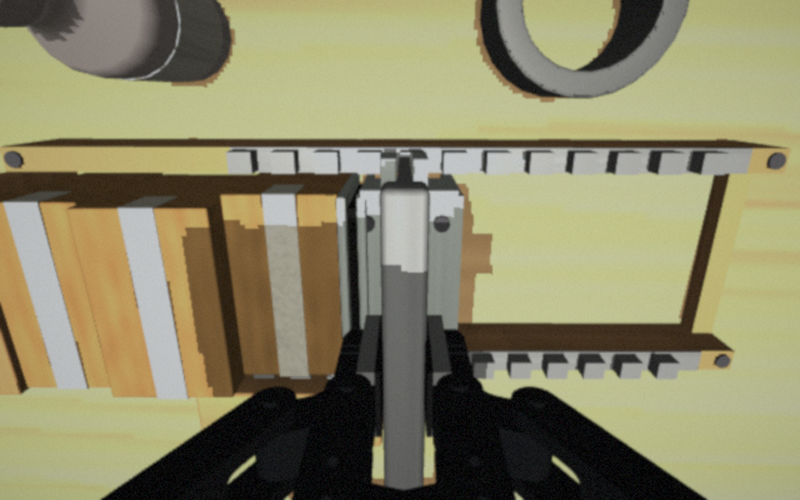

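>>> apply_moves:
  series:
    - [0.0,[0,0.001,0],0]
    - [0.0,[0,0.002,0],0]
    - [0.0,[0,0.002,0],0]

```text
time: 9.82
tool_pos: [522.6, 92.7, 127.1]
tcp_rot: [-180.0, -0.1, 1.4]
ft_force: [0.5, -3.9, -7.8]
finger_gap: 13.3
```

>>> apply_moves:
  series:
    - [0.0,[0,0.001,0],0]
    - [0.0,[0,0.0015,0],0]
    - [0.0,[0,0.0015,0],0]

```text
time: 10.2
tool_pos: [522.5, 94.3, 127.0]
tcp_rot: [-180.0, -0.1, 1.4]
ft_force: [0.5, -3.7, -7.9]
finger_gap: 12.8
```

>>> apply_moves:
  series:
    - [0.0,[0,0.001,0],0]
    - [0.0,[0,0.001,0],0]
    - [0.0,[0,0.001,0],0]

```text
time: 10.58
tool_pos: [522.5, 95.1, 127.0]
tcp_rot: [180.0, -0.1, 1.4]
ft_force: [1.3, -5.7, -8.1]
finger_gap: 12.9
```

>>> apply_moves:
  series:
    - [0.0,[0,0.0007,0],0]
    - [0.0,[0,0.0007,0],0]
    - [0.0,[0,0.0007,0],0]

```text
time: 10.95
tool_pos: [522.5, 95.3, 127.0]
tcp_rot: [179.9, -0.1, 1.4]
ft_force: [1.4, -6.0, -7.2]
finger_gap: 13.0
```

>>> apply_moves:
  series:
    - [0.0,[0,0.0007,0],0]
    - [0.0,[0,0.0007,0],0]
    - [0.0,[0,0.0007,0],0]

```text
time: 11.32
tool_pos: [522.5, 95.4, 126.9]
tcp_rot: [179.9, -0.1, 1.4]
ft_force: [1.1, -7.6, -8.4]
finger_gap: 13.2
```

>>> apply_moves:
  series:
    - [0.0,[0,0.0012,0],0]
    - [0.0,[0,0.0012,0],0]
    - [0.0,[0,0.0012,0],0]

```text
time: 11.7
tool_pos: [522.5, 95.8, 126.8]
tcp_rot: [179.8, -0.1, 1.3]
ft_force: [0.7, -8.1, -7.9]
finger_gap: 13.3
```

>>> apply_moves:
  series:
    - [0.0,[0,0.0015,0],0]
    - [0.0,[0,0.0015,0],0]
    - [0.0,[0,0.0015,0],0]

```text
time: 12.08
tool_pos: [522.5, 96.2, 126.7]
tcp_rot: [179.7, -0.1, 1.3]
ft_force: [0.9, -8.8, -8.6]
finger_gap: 13.1
```

>>> apply_moves:
  series:
    - [0.0,[0,0.002,0],0]
    - [0.0,[0,0.002,0],0]
    - [0.0,[0,0.002,0],0]

```text
time: 12.45
tool_pos: [522.5, 96.7, 126.6]
tcp_rot: [179.6, -0.0, 1.3]
ft_force: [0.8, -11.2, -7.9]
finger_gap: 13.1
```

```bash
python3 - <<'E'
from h import *
s=sense(); print(s['time'],s['tool_pos'],s['tcp_rot'],s['finger_gap'],s['ft_force'])
p=snap('wrist')
cv2.imwrite('pics/w11.png',cv2.resize(p['color'],(800,500),interpolation=2))
p=snap('scene')
cv2.imwrite('pics/s11.png',cv2.resize(p['color'][130:280,260:460],(800,600),interpolation=2))
E
```

```text
12.45 [522.48181183  96.73989751 126.64299965] [ 1.79562238e+02 -4.36169573e-02  1.28031941e+00] 13.132174614701247 [  0.83742202 -11.1705865   -7.92588526]
```

View pics/w11.png

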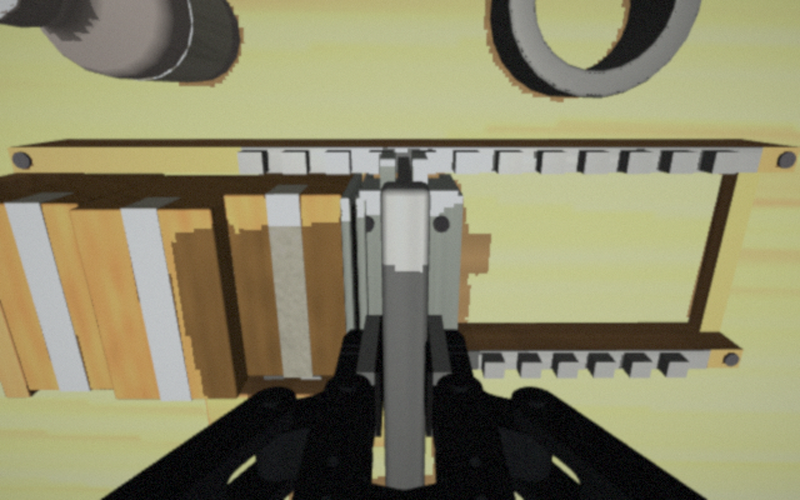

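View pics/s11.png

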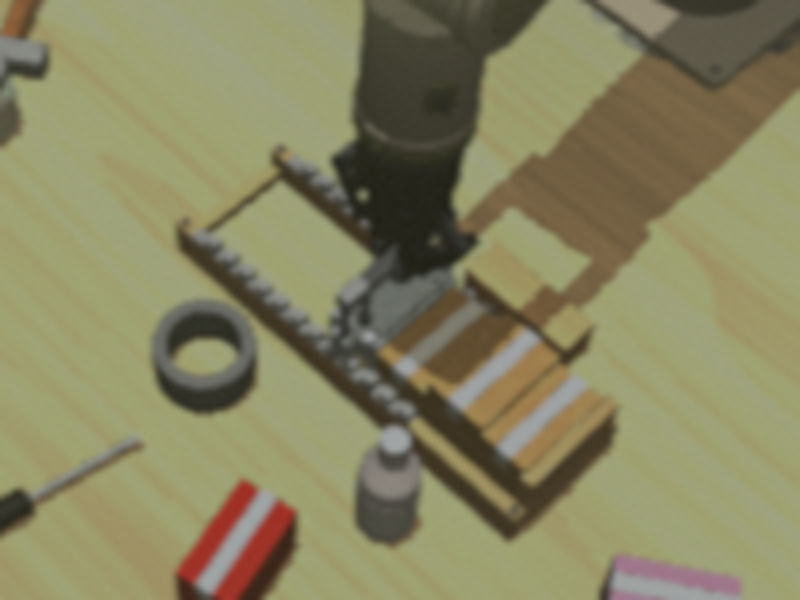

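The three tan cartons are closed up against the end wall, with about 9 N on the face. Now I'll locate the notches relative to the bar from the strip edges.

```bash
python3 - <<'E'
from h import *
import pickle
p=snap('wrist'); pickle.dump(p,open('w12.pkl','wb'))
c=p['color']
cv2.imwrite('pics/w12L.png',cv2.resize(c[105:145,180:340],(800,200),interpolation=2))
cv2.imwrite('pics/w12R.png',cv2.resize(c[105:145,320:480],(800,200),interpolation=2))
a=cv2.imread('pics/w12L.png');b=cv2.imread('pics/w12R.png')
q=pickle.load(open('w3.pkl','rb'))['color']
d=cv2.resize(q[60:90,180:340],(800,150),interpolation=2)
cv2.imwrite('pics/w12.png',np.vstack([a,b,d]))
s=sense();print(s['tool_pos'],s['ft_force'])
E
```

```text
[522.49384627  96.74922321 126.64118198] [  0.76687024 -10.64709165  -7.94101666]
```

View pics/w12.png

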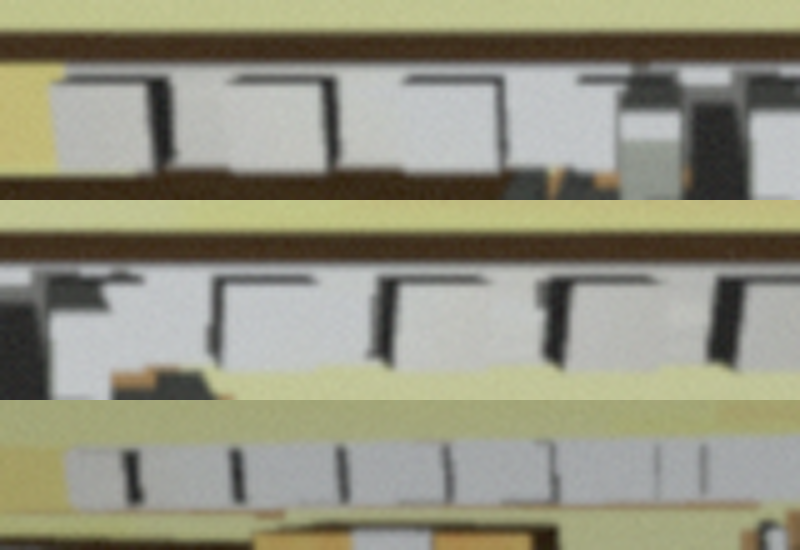

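```bash
python3 - <<'E'
from h import *
import pickle
p=pickle.load(open('w12.pkl','rb'))
O=np.array([520.1,93.8]);t=np.deg2rad(1.33);ey=np.array([-np.sin(t),np.cos(t)]);ex=np.array([np.cos(t),np.sin(t)])
T=lambda X:(round(float((X[:2]-O)@ex),1),round(float((X[:2]-O)@ey),1))
v=105+82/5
for u in [190.4,225.6,260.4,295.4,329.4,364,398.4,433,468]: print('+y edge',u,T(ray(p,(u,v),50.5)))
for u in [210,245,279.6,383,417.4,452]: print('-y edge',u,T(ray(p,(u,v),50.5)))
s=sense();print('tcp',T(s['tool_pos']))
b=lambda u,v:(u/1.25,v/1.25)
print('bar top at z137',[T(ray(p,b(*q),137)) for q in [(383,186),(428,186),(385,488),(424,488)]])
print('guide/tongue leg? cols 304-316,318-330')
E
```

```text
+y edge 190.4 (60.5, 77.7)
+y edge 225.6 (60.5, 57.7)
+y edge 260.4 (60.4, 37.8)
+y edge 295.4 (60.4, 17.9)
+y edge 329.4 (60.3, -1.6)
+y edge 364 (60.3, -21.4)
+y edge 398.4 (60.2, -41.1)
+y edge 433 (60.2, -61.0)
+y edge 468 (60.1, -81.1)
-y edge 210 (60.5, 66.5)
-y edge 245 (60.5, 46.6)
-y edge 279.6 (60.4, 26.9)
-y edge 383 (60.3, -32.3)
-y edge 417.4 (60.2, -52.0)
-y edge 452 (60.2, -71.9)
tcp (2.5, 2.9)
bar top at z137 [(62.1, 8.6), (62.1, -3.7), (-45.5, 9.6), (-45.6, -4.1)]
guide/tongue leg? cols 304-316,318-330
```

The notch spans tray y −1.7 to 6.9, with its centre at 2.6. The bar reads 2.5–2.9 in the same picture, so it already sits over a notch and I don't need to ease it back. I'll lower it while gripped and watch the z force.

>>> apply_moves:
  series:
    - [0.0,[0,0.002,-0.002],0]
    - [0.0,[0,0.002,-0.004],0]
    - [0.0,[0,0.002,-0.006],0]
    - [0.0,[0,0.002,-0.006],0]

```text
time: 13.1
tool_pos: [522.5, 97.1, 120.4]
tcp_rot: [179.4, -0.0, 1.2]
ft_force: [0.3, -13.6, -8.1]
finger_gap: 13.1
```

>>> apply_moves:
  series:
    - [0.0,[0,0.002,-0.001],0]
    - [0.0,[0,0.002,-0.002],0]
    - [0.0,[0,0.002,-0.002],0]

```text
time: 13.48
tool_pos: [522.5, 97.2, 118.3]
tcp_rot: [179.2, -0.0, 1.2]
ft_force: [0.5, -13.2, -6.3]
finger_gap: 13.1
```

>>> apply_moves:
  series:
    - [0.0,[0,0.0012,-0.001],0]
    - [0.0,[0,0.0012,-0.002],0]
    - [0.0,[0,0.0012,-0.002],0]

```text
time: 13.85
tool_pos: [522.5, 97.1, 116.3]
tcp_rot: [179.1, 0.0, 1.2]
ft_force: [0.1, -11.8, -7.6]
finger_gap: 13.0
```

>>> apply_moves:
  series:
    - [0.0,[0,0.0012,-0.001],0]
    - [0.0,[0,0.0012,-0.002],0]
    - [0.0,[0,0.0012,-0.002],0]

```text
time: 14.22
tool_pos: [522.5, 97.1, 114.2]
tcp_rot: [179.0, 0.0, 1.2]
ft_force: [-0.0, -11.2, -6.8]
finger_gap: 13.0
```

It has gone past the tooth-top level and the spring still pulls, so the tongues are in the notch. I'll keep lowering.

>>> apply_moves:
  series:
    - [0.0,[0,0.0012,-0.001],0]
    - [0.0,[0,0.0012,-0.002],0]
    - [0.0,[0,0.0012,-0.003],0]
    - [0.0,[0,0.0012,-0.003],0]

```text
time: 14.72
tool_pos: [522.5, 97.1, 111.3]
tcp_rot: [178.9, 0.0, 1.1]
ft_force: [-0.4, -11.6, -6.8]
finger_gap: 13.4
```

>>> apply_moves:
  series:
    - [0.0,[0,0.001,-0.001],0]
    - [0.0,[0,0.001,-0.001],0]
    - [0.0,[0,0.001,-0.001],0]

```text
time: 15.1
tool_pos: [522.5, 97.0, 110.4]
tcp_rot: [178.8, 0.1, 1.1]
ft_force: [-0.6, -10.1, -5.8]
finger_gap: 13.0
```

>>> apply_moves:
  series:
    - [0.0,[0,0.0005,-0.001],0]
    - [0.0,[0,-0.0005,-0.001],0]
    - [0.0,[0,-0.001,-0.001],0]
    - [0.0,[0,-0.001,-0.001],0]

```text
time: 15.6
tool_pos: [522.5, 95.8, 109.5]
tcp_rot: [178.8, 0.1, 1.1]
ft_force: [-0.0, -6.9, -6.0]
finger_gap: 13.2
```

Now open the jaws while holding position. The bar has only about 1 mm left to drop.

>>> apply_moves:
  series:
    - [0.15,[0,0,0],0]
    - [0.25,[0,0,0],0]
    - [0.4,[0,0,0],0]
    - [0.5,[0,0,0],0]
    - [0.5,[0,0,0],0]

```text
time: 16.23
tool_pos: [522.7, 96.0, 109.9]
tcp_rot: [178.8, 0.0, 1.1]
ft_force: [-0.3, 0.2, -0.2]
finger_gap: 42.7
```

>>> apply_moves:
  series:
    - [0.5,[0,0,0.02],0]
    - [0.5,[0,0,0.05],0]
    - [0.5,[0,0,0.09],0]
    - [0.5,[0,0,0.13],0]
    - [0.5,[0,0,0.13],0]

```text
time: 16.85
tool_pos: [525.0, 96.4, 244.4]
tcp_rot: [178.9, -0.4, 1.1]
ft_force: [1.0, -0.9, -0.0]
finger_gap: 42.5
```

>>> apply_moves:
  series:
    - [0.5,[-0.02,-0.02,0.03],0]
    - [0.5,[-0.03,-0.04,0.04],0]
    - [0.5,[-0.04,-0.04,0.04],0]
    - [0.5,[-0.04,-0.04,0.04],0]

```text
time: 17.35
tool_pos: [484.2, 56.7, 283.2]
tcp_rot: [178.9, -0.3, 1.1]
ft_force: [-0.2, 0.0, 0.2]
finger_gap: 42.7
```

```bash
python3 - <<'E'
from h import *
import pickle
s=sense(); print(s['time'],s['tool_pos'],s['tcp_rot'],s['finger_gap'],s['ft_force'])
p=snap('wrist'); pickle.dump(p,open('w13.pkl','wb'))
cv2.imwrite('pics/w13.png',cv2.resize(p['color'],(800,500),interpolation=2))
print([(round(d['p'],2),towrld(p,d['xyz']).round().tolist()) for d in spotter.search_frame(p,'bar')])
p=snap('scene')
cv2.imwrite('pics/s13.png',cv2.resize(p['color'][130:280,260:460],(800,600),interpolation=2))
E
```

```text
17.35 [484.23998303  56.72487142 283.23470191] [178.89306639  -0.32729574   1.11341118] 42.7307128036318 [-0.17145541  0.03841762  0.21990684]
[(0.67, [521.0, 95.0, 119.0])]
```

View pics/w13.png

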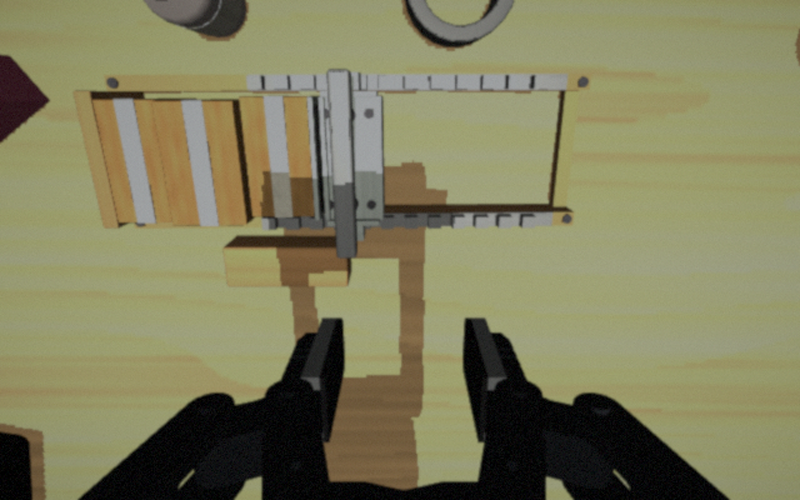

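View pics/s13.png

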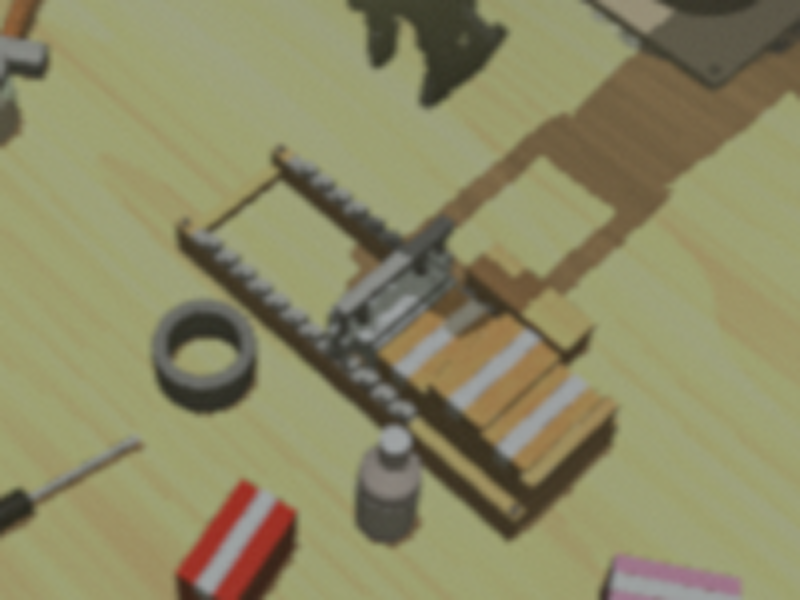

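```bash
python3 - <<'E'
from h import *
import pickle
p=pickle.load(open('w13.pkl','rb'))
for z in (120,130):
    a,b=[ray(p,(u/1.25,v/1.25),z) for u,v in((339.5,70),(346,256))]; print(z,a.round(1),b.round(1),np.linalg.norm(a-b))
p=snap('top')
print([(round(d['p'],2),towrld(p,d['xyz']).round().tolist()) for d in spotter.search_frame(p,'bar')])
E
```

```text
120 [580.6  94.5 120. ] [459.3  93.2 120. ] 121.29787175698
130 [580.2  93.3 130. ] [463.   92.1 130. ] 117.192569650292
[]
```

The length fit and the network's z of 119 (131 before) both show the bar fully down. The cartons stand square, and the cleat, tape and glue haven't moved.

```bash
python3 -c "
from h import *
print(hand_in())"
```

```text
the job is handed in; nothing more can be done
None
```

The job is handed in: the three cartons are closed up against the high end wall and the release bar is down in a notch. The whole run took about 17 s of the 51 s allowed, and the hand-in gave no verdict.

I pinched the release bar and lifted it to about 16–17 mm. I then slid the follower about 83 mm until the wrist force along the slide read 11–13 N. Allowing for the follower's roughly 2 N of friction, that is about 9–11 N on the cartons. The bar was already over a notch at that point, so I lowered it in while still holding it. I then eased off about 1 mm and let go.

**Last checks:**
- **Bar:** it is down, with the top at z ≈ 119 mm, against about 131 mm at the start. The visible bar length also fits the lower position.
- **Follower:** it reads about 0.129 by my estimate. My estimates disagreed by about 2 mm: 0.130 from the face's spring compression, 0.132 from the tray frame. All of them are within the allowed range.
- **Cartons and bystanders:** the cartons stand upright and square in one row. The tape, glue bottle and cleat look undisturbed. I didn't check the jar, mug, screwdriver or hammer again; the arm did not work near them.
- **Failed check:** a final top-camera search for the bar found nothing.

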